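# Free and part-draw a dosing syringe's plunger

### The job

Free the plunger of the upright glass dosing syringe: with the plunger still pushed home, turn its T-handle until it lies crosswise to the barrel's two finger wings, pause briefly, then turn it until it lies in line with the wings again and pause briefly. Then draw the plunger straight up, without letting it bind, until the dark ring around its rod is level with the barrel's mouth, and finish while still holding it there, handle in line with the wings; do not pull it out of the barrel, and leave the jar, slide box and tube rack where they are.

Things in the scene. Friction and masses are not known exactly. Their poses are not given: they have to be found in the camera images.
- syringe: Upright clear glass tube, outer diameter 34 mm (sizes in mm), in a grey foot 100 x 100 x 20 fixed to the table. Origin: centre of the foot's underside, on the axis; z up the bore. The round bore, diameter 23.6, has its floor 20 above the origin. Two steel finger wings, 22 wide, 6 thick, reach out along +y and -y to 42 from the axis, tops 99 above the origin; they mark the syringe's y.
- mouth (a point): Centre of the barrel's open mouth, on the bore's axis, 105 above the work surface (bore 85 deep, wings' tops 6 below); axes as the syringe's.
- plunger: Loose steel plunger, 0.14 to 0.25 kg: a rod, diameter 22, length 90, standing in the bore with about 1.6 play; no spring or drag, slides and turns freely if kept straight, falls back if let go. Origin: centre of the rod's lower end, at the start on the bore's floor; z up. Above the rod a neck, diameter 10, from 90 to 108, then the T-handle from 108 to 128.
- handle (a point): Middle of the T-handle, a steel bar 60 long along the plunger's y, 14 wide along its x (grip across this), 20 tall. It lies 118 above the plunger's origin, at the start 138 above the work surface, its underside 23 above the mouth, turned up to 0.8 rad either way from the wings' line. Both ends are alike: turning either way counts. Axes as the plunger's.
- ring (a point): Centre of the dark ring, 5 high, around the plunger's rod, 45 above its lower end. At the start it is inside the glass barrel, 40 below the mouth; the plunger has to rise 40 to bring it level with the mouth.
- jar: Bystander: closed jar, diameter 64, height 75. Origin: centre of its underside.
- slidebox: Bystander: low white box of glass slides, 85 x 60 x 28 high. Origin: centre of its underside.
- tuberack: Bystander: white rack 80 x 150 x 40 with capped sample tubes standing in it up to 84 high. Origin: centre of its underside.
Not all that is in view belongs to the job. Several things have the shape of the plunger; the one meant has the colours described above.

How it is judged (in metres and radians):
On the way, in this order (a step that is already met when the one before it is completed fails the run):
1. handle turned crosswise to the wings (within 0.2 rad), plunger still home (angle between the y axis of plunger and the x axis of syringe, either way round below 0.2 rad and z of ring in the frame of mouth below -0.028 m and contact force between the fingers and plunger above 2 N), for 0.2 s.
2. handle turned in line with the wings again (within 0.2 rad), plunger still home (angle between the y axis of plunger and the y axis of syringe, either way round below 0.2 rad and z of ring in the frame of mouth below -0.028 m and contact force between the fingers and plunger above 2 N), for 0.2 s.
At the end, for the whole second after the job is handed in: The gripper holds the plunger still with the dark ring within 6 mm of the height of the barrel's mouth, the handle within 0.2 rad of the line of the wings, the rod straight in the bore (within 0.06 rad) and not pressed against the barrel with more than 12 N (z of ring in the frame of mouth between -0.006 and 0.006 m and angle between the y axis of plunger and the y axis of syringe, either way round below 0.2 rad and angle between the z axis of plunger and the z axis of syringe, either way round below 0.06 rad and contact force between the fingers and plunger above 2 N and contact force between plunger and syringe below 12 N and linear speed of plunger below 0.02 m/s); the arm keeps its last pose, push and grip.
It fails at once if the plunger binds: it bears on the barrel with more than 40 N (contact force between plunger and syringe above 40 N).
It fails at once if the plunger is drawn far past the ring (more than 30 mm), almost out of the barrel (z of ring in the frame of mouth above 0.03 m).
It fails at once if the jar is disturbed (moved more than 20 mm) (distance of jar from where it was at the start of the episode above 0.02 m).
It fails at once if the slide box is disturbed (moved more than 20 mm) (distance of slidebox from where it was at the start of the episode above 0.02 m).
It fails at once if the tube rack is disturbed (moved more than 20 mm) (distance of tuberack from where it was at the start of the episode above 0.02 m).
It also fails if it takes over 45 s, if anything falls off the work surface, if the arm or the gripper's body presses on something with over 40 N, if the wrist force passes 120 N, or if a joint passes its speed limit or range.

### The arm

A 6-joint arm with a two-finger parallel gripper is mounted at the origin on the work surface. World frame = base frame: x ahead of the robot, y to its left, z up, the work surface at z = 0. Lengths are in mm, angles in rad, forces in N, time in s.
With the tool pointing down it reaches from about 275 to 825 mm from the base axis. Payload 4.9 kg.
Tool frame: the origin (TCP) lies midway between the tips of the shut fingers; the grasp point (between the pads) lies 19 mm behind it; z points along the fingers, y is the line along which they close (so a half turn about z gives the same grasp; the last joint's range is limited). The gripper opens to 85 mm and grips with 20 to 120 N. Pads are 22 mm wide; open, the fingers measure 114 mm over their backs; the gripper's body (76 mm by 85 mm) begins 54 mm behind the grasp point. The pads swing forward as they close: fully open they stand 13 mm farther back than shut.
Start: joints at [-1.371, 0.326, -0.193, 1.052, 0, 1.437], TCP at [180.212, -519.656, 231.281] pointing down, gripper open.
Joint ranges: [-2.65, 2.65], [-0.97, 1.79], [-1.3, 1.35], [-1.93, 2.1], [-1.47, 1.37], [-3.14, 3.14]. Speed limits (rad/s): [2.57, 2.57, 3.14, 3.14, 3.14, 3.14].

### API

Orientations are given as a unit quaternion [w, x, y, z].
In Python, from station import r gives the robot as it stands.
- The arm moves only by the tool send_rows, never from a script. Its argument "moves" is a list of rows, each an object with "dp": the shift along the tool's x, y, z as a fraction of full scale, a list of three; "twist": the turn, a rotation vector about the tool's x, y, z as a fraction of full scale, a list of three; "fingers": the closure, from -1 (fully open) to 1 (shut). A call has 1 to 8 rows; each row shifts and turns the commanded pose from where the row before left it, along the tool's axes as they then stand; what a row does not reach is not made up. Full scale, the value 1, is 0.025 m for a shift and 60 degrees for a turn. A row lasts 1/10 s, in which the tool goes at most 50 mm and 8.59 degrees, less where a joint would pass 70% of its speed; a pose out of reach is approached as far as the arm can. A call with a number of a shift or a turn outside -1 to 1 is refused whole. A call with a gripper value outside its range is refused whole. The fingers move at their own pace and stop on an object; "grip_force" is the grip in N (left out, the last holds). Time passes only in rows, so rows that do not move let the fingers close. It gives the time, the measured TCP pose, the force, the opening and the grip force at its end, in the units of the state.
- r.get_state(): the state, without advancing time (a new reading comes with each control period).
- r.grab_frame(name): name is "side" or "top" or "wrist"; returns a dict with "color" (480x640x3 uint8, blue, green, red), "range_z" (480x640 float32, mm along the optical axis (not along the pixel's ray), 0 where there is no reading), "fx", "fy", "cx", "cy" (pixels), "T" (4x4, takes a point from camera to world coordinates). Camera axes: x right, y down, z forward; pixel columns grow to the right and rows downward; lengths in mm; the calibration is good to about 2 mm. The wrist camera is an equidistant fisheye: a pixel r from the principal point sees the ray r / f radians off the axis. A picture is of the moment at which its call begins.
- r.sign_off(): hands the job in; it is judged then, once.
The state is a dict: "t": time; "qpos": joint angles; "qd": joint speeds; "tau": joint torques, N m; "position": TCP position; "ee_rot": TCP orientation; "wrist_force": force on the tool from outside, world axes, zero at the start; "ft_torque": the same for the moment, N m; "finger_gap": finger opening in mm; "finger_force": force on a finger pad.
Only numpy, scipy, OpenCV 4.12 (cv2) and the standard library are available. Lean on these libraries where they do the work, as an engineer would, in place of code of your own. Each camera call takes 0.05 s, during which the arm holds its last target. There are 200 camera calls.

## Working session

There is one attempt and no reset: what is moved stays moved. The work goes in short steps, Python scripts to look and compute and a tool call to move; the robot and the scene stay as the last step left them, time stands still between calls to the robot, and variables do not carry over. Pictures are saved under pics/ and viewed, at most 10 in all, crops included, and the job is handed in when it is done.

Besides the shell and the picture viewer there is one more tool, called after "Call:" as name([rows], argument=value, ...), one row to a line, values as JSON. send_rows: Moves the arm, as the interface text tells. Its arguments: {"type":"object","properties":{"moves":{"type":"array"},"grip_force":{"type":"number"}},"required":["moves"]}

```bash
mkdir -p pics; ls; python3 - <<'E'
from station import r
import cv2, numpy as np
s=r.get_state(); print({k:np.round(v,3) for k,v in s.items()})
for n in ("top","side"):
    f=r.grab_frame(n); cv2.imwrite(f"pics/{n}0.png",f["color"]); np.savez(f"{n}0.npz",**f)
    print(n,f["fx"],f["cx"],f["cy"],np.round(f["T"],3).tolist())
E
```

```text
pics
{'t': np.float64(0.0), 'qpos': array([-1.371,  0.327, -0.194,  1.052, -0.   ,  1.437]), 'qd': array([ 0.001,  0.   , -0.001, -0.001, -0.001,  0.   ]), 'tau': array([ 1.0000e-03, -4.4340e+01,  2.6244e+01,  1.6000e-02, -0.0000e+00,
       -0.0000e+00]), 'position': array([ 180.08 , -519.051,  230.502]), 'ee_rot': array([-0.001,  0.986,  0.166, -0.   ]), 'wrist_force': array([-0.023, -0.26 ,  0.002]), 'ft_torque': array([ 0.005, -0.016, -0.037]), 'finger_force': np.float64(0.0), 'finger_gap': np.float64(85.569)}
top 436.0882899676483 317.9914305581229 228.93783850218978 [[0.018, -0.99, 0.143, 489.885], [-1.0, -0.018, 0.003, 76.841], [-0.0, -0.143, -0.99, 876.843], [0.0, 0.0, 0.0, 1.0]]
side 457.1108089086304 319.7127480616201 244.875482479339 [[0.7, -0.4, 0.592, 184.994], [-0.714, -0.392, 0.58, -354.73], [-0.0, -0.829, -0.56, 524.829], [0.0, 0.0, 0.0, 1.0]]
```

View pics/top0.png

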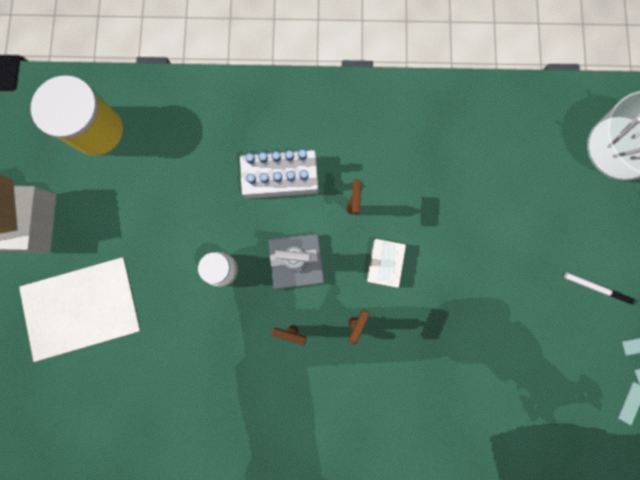

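View pics/side0.png

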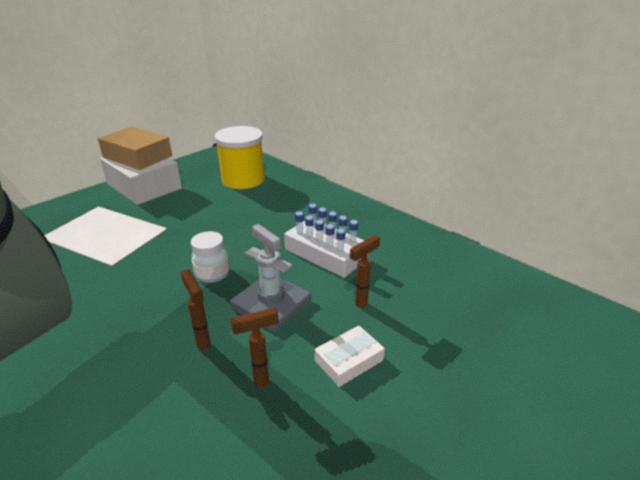

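Four T-handled things show in the top view. Three are brown, at (355,197), (289,336) and (359,327), and stand free on the table. The steel one at (290,257) stands in the glass barrel on the grey foot, so it fits the description. I'll confirm it in a crop and measure it.

```bash
cat > h.py <<'E'
import numpy as np, cv2
def cloud(f):
    v,u=np.mgrid[0:480,0:640]; z=f["range_z"]
    P=np.stack([(u-f["cx"])/f["fx"]*z,(v-f["cy"])/f["fy"]*z,z,np.ones_like(z)],-1)
    return (P@f["T"].T)[...,:3]
def rect(P,m):
    q=P[m][:,:2].astype(np.float32); (c,s,a)=cv2.minAreaRect(q)
    if s[0]<s[1]: a+=90
    return np.round(c,1),np.round(s,1),round((a+90)%180-90,1),len(q),np.round(np.median(P[m][:,2]),1)
E
python3 - <<'E'
from h import *
fs={n:dict(np.load(n+"0.npz")) for n in("top","side")}
a=cv2.resize(fs["top"]["color"][215:305,230:350],(480,360),interpolation=cv2.INTER_CUBIC)
b=cv2.resize(fs["side"]["color"][210:340,215:325],(305,360),interpolation=cv2.INTER_CUBIC)
cv2.imwrite("pics/crop.png",np.hstack([a,b]))
for n,f in fs.items():
    P=cloud(f); x,y,z=P[...,0],P[...,1],P[...,2]
    u0,v0=(290,257) if n=="top" else (265,240)
    c=P[v0,u0]; print(n,c)
    near=np.hypot(x-np.float64(c[0]),y-c[1])<75
    bgr=f["color"].astype(int); sat=bgr.max(-1)-bgr.min(-1)
    for nm,lo,hi in(("handle",138,156),("wings",90,103),("foot",14,26)):
        m=near&(z>lo)&(z<hi)&(sat<40); print(nm,rect(P,m), np.round(P[m].mean(0),1))
    if n=="top":
        for nm,(u,v) in dict(jar=(217,269),box=(387,263),rack=(278,175),b1=(355,197),b2=(289,336),b3=(359,327)).items(): print(nm,np.round(P[v,u]))
E
```

```text
top [546.88638387 125.02909452 148.23885704]
handle (array([551. , 122.8]), array([59.9, 14.1]), 85.1, 300, np.float64(146.0)) [550.7 122.5 145.8]
wings (array([550.8, 123.1]), array([39.1, 82.5]), -88.9, 322, np.float64(98.1)) [549.5 122.8  98.7]
foot (array([551.2, 123.1]), array([99.8, 99.8]), -81.9, 1717, np.float64(18.3)) [548.1 120.7  18.3]
jar [528. 263.  75.]
box [548. -56.  25.]
rack [705. 156.  84.]
b1 [656.  15. 126.]
b2 [416. 124. 128.]
b3 [433.   7. 126.]
side [544.09401934 114.66591629 138.73244599]
handle (array([550.6, 120.7]), array([61.8, 15. ]), 85.9, 312, np.float64(146.9)) [548.1 116.8 145.5]
wings (array([547.9, 119.1]), array([34.8, 84.7]), -75.4, 374, np.float64(98.8)) [546.8 112.9  98.4]
foot (array([550.8, 120.5]), array([100.6, 101.8]), -81.2, 1470, np.float64(20.0)) [546.4 112.5  19.9]
```

View pics/crop.png

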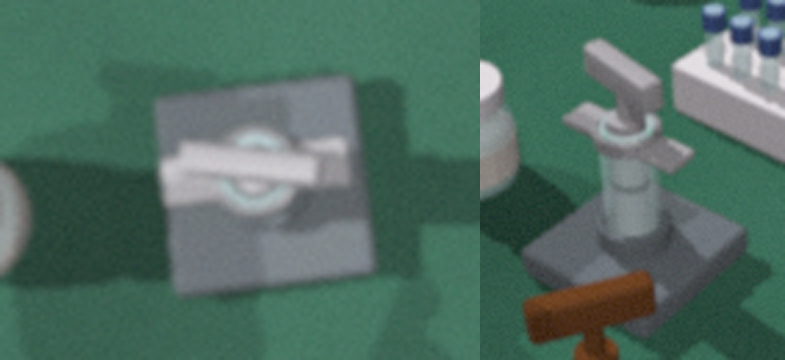

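The crop confirms it: a steel T-handle at crop (250,160) sits on a clear barrel with steel wings and a grey foot. The axis is at about (551, 122). The handle lies at about 85.4° and the wings at about 98.5°. I'll grip with tool yaw near 85°, turn +103° and then −90°, which keeps joint 6 in range. First I'll travel over at the current height.

Call:
send_rows([
  {"dp":[0.93,-0.81,0],"twist":[0,0,0],"fingers":-1},
  {"dp":[0.93,-0.81,0],"twist":[0,0,0],"fingers":-1},
  {"dp":[0.93,-0.81,0],"twist":[0,0,0],"fingers":-1},
  {"dp":[0.93,-0.81,0],"twist":[0,0,0],"fingers":-1},
  {"dp":[0.93,-0.81,0],"twist":[0,0,0],"fingers":-1},
  {"dp":[0.93,-0.81,0],"twist":[0,0,0],"fingers":-1},
  {"dp":[0.93,-0.81,0],"twist":[0,0,0],"fingers":-1},
  {"dp":[0.93,-0.81,0],"twist":[0,0,0],"fingers":-1},
])

```text
t: 0.9
position: [303.2, -304.3, 231.0]
ee_rot: [-0.0, 0.986, 0.166, -0.0]
wrist_force: [-0.5, 0.1, 0.2]
finger_gap: 86.0
finger_force: 0.0
```

Call:
send_rows([
  {"dp":[0.93,-0.81,0],"twist":[0,0,0],"fingers":-1},
  {"dp":[0.93,-0.81,0],"twist":[0,0,0],"fingers":-1},
  {"dp":[0.93,-0.81,0],"twist":[0,0,0],"fingers":-1},
  {"dp":[0.93,-0.81,0],"twist":[0,0,0],"fingers":-1},
  {"dp":[0.93,-0.81,0],"twist":[0,0,0],"fingers":-1},
  {"dp":[0.93,-0.81,0],"twist":[0,0,0],"fingers":-1},
  {"dp":[0.93,-0.81,0],"twist":[0,0,0],"fingers":-1},
  {"dp":[0.93,-0.81,0],"twist":[0,0,0],"fingers":-1},
])

```text
t: 1.7
position: [425.7, -90.4, 231.1]
ee_rot: [-0.0, 0.986, 0.166, -0.0]
wrist_force: [0.4, -0.2, 0.5]
finger_gap: 85.5
finger_force: 0.0
```

Call:
send_rows([
  {"dp":[0.93,-0.81,0],"twist":[0,0,0],"fingers":-1},
  {"dp":[0.93,-0.81,0],"twist":[0,0,0],"fingers":-1},
  {"dp":[0.93,-0.81,0],"twist":[0,0,0],"fingers":-1},
  {"dp":[0.93,-0.81,0],"twist":[0,0,0],"fingers":-1},
  {"dp":[0.93,-0.81,0],"twist":[0,0,0],"fingers":-1},
  {"dp":[0.93,-0.81,0],"twist":[0,0,0],"fingers":-1},
  {"dp":[0.93,-0.81,0],"twist":[0,0,0],"fingers":-1},
  {"dp":[0.93,-0.81,0],"twist":[0,0,0],"fingers":-1},
])

```text
t: 2.5
position: [548.4, 123.5, 230.8]
ee_rot: [0.0, 0.986, 0.166, -0.0]
wrist_force: [-0.4, -0.1, 1.2]
finger_gap: 85.5
finger_force: 0.0
```

Call:
send_rows([
  {"dp":[0,0,0],"twist":[0,0,-0.138],"fingers":-1},
  {"dp":[0,0,0],"twist":[0,0,-0.138],"fingers":-1},
  {"dp":[0,0,0],"twist":[0,0,-0.138],"fingers":-1},
  {"dp":[0,0,0],"twist":[0,0,-0.138],"fingers":-1},
  {"dp":[0,0,0],"twist":[0,0,-0.138],"fingers":-1},
  {"dp":[0,0,0],"twist":[0,0,-0.138],"fingers":-1},
  {"dp":[0,0,0],"twist":[0,0,-0.138],"fingers":-1},
  {"dp":[0,0,0],"twist":[0,0,-0.138],"fingers":-1},
])

```text
t: 3.3
position: [547.8, 122.3, 230.8]
ee_rot: [-0.0, 0.733, 0.68, -0.0]
wrist_force: [-0.1, 0.1, 0.2]
finger_gap: 85.6
finger_force: 0.0
```

```bash
cat >> h.py <<'E'
def wcloud(f):
    v,u=np.mgrid[0:480,0:640]; z=f["range_z"]; a=(u-f["cx"])/f["fx"]; b=(v-f["cy"])/f["fy"]
    th=np.hypot(a,b)+1e-9; k=np.where(th<1.4,np.tan(np.minimum(th,1.4))/th,0)
    P=np.stack([a*k*z,b*k*z,z,np.ones_like(z)],-1)
    return (P@f["T"].T)[...,:3]
E
python3 - <<'E'
from h import *
from station import r
f=r.grab_frame("wrist"); cv2.imwrite("pics/w1.png",f["color"]); P=wcloud(f); x,y,z=np.moveaxis(P,-1,0)
bgr=f["color"].astype(int); sat=bgr.max(-1)-bgr.min(-1); ok=f["range_z"]>0
near=ok&(np.hypot(x-551,y-122)<75)&(sat<45)
print(np.round(f["T"],2).tolist())
for nm,lo,hi in(("handle",141,156),("wings",93,102),("foot",14,26)):
    m=near&(z>lo)&(z<hi); print(nm,rect(P,m),np.round(P[m].mean(0),1))
f=r.grab_frame("top"); P=cloud(f); x,y,z=np.moveaxis(P,-1,0)
m=(np.hypot(x-551,y-122)<75)&(z>14)&(z<26); print(m.sum())
s=r.get_state();print(np.round(s["position"],2),np.round(s["ee_rot"],4))
E
```

```text
[[1.0, -0.07, -0.02, 554.1], [-0.07, -0.94, -0.33, 206.21], [-0.0, 0.33, -0.95, 373.9], [0.0, 0.0, 0.0, 1.0]]
handle (array([551.2, 122.4]), array([59.1, 14.1]), 85.5, 1858, np.float64(148.2)) [551.1 124.7 148.1]
wings (array([553.2, 122.5]), array([35. , 85.3]), -68.6, 1142, np.float64(99.4)) [550.2 137.6  99.3]
foot (array([550.9, 121.9]), array([100.2, 100.3]), -82.0, 6487, np.float64(20.5)) [551.7 130.8  20.4]
0
[547.87 122.32 230.85] [-3.000e-04  7.352e-01  6.778e-01 -4.000e-04]
```

View pics/w1.png

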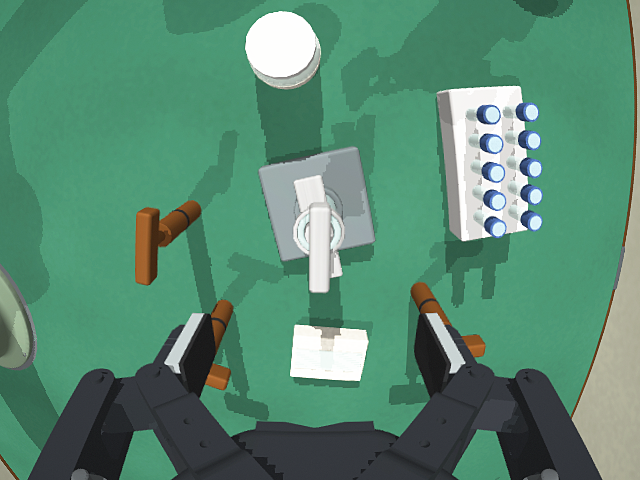

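The wrist view shows the handle at (319,247) on the foot at (317,205), with both fingers clear of everything. The refined axis is about (551, 122.2), the handle 85.4° (tool at 85.3°) and the wings 98°. I'll centre, descend 112 mm, then close.

Call:
send_rows([
  {"dp":[0,0.125,0],"twist":[0,0,0],"fingers":-1},
  {"dp":[0,0,0.64],"twist":[0,0,0],"fingers":-1},
  {"dp":[0,0,0.64],"twist":[0,0,0],"fingers":-1},
  {"dp":[0,0,0.64],"twist":[0,0,0],"fingers":-1},
  {"dp":[0,0,0.64],"twist":[0,0,0],"fingers":-1},
  {"dp":[0,0,0.64],"twist":[0,0,0],"fingers":-1},
  {"dp":[0,0,0.64],"twist":[0,0,0],"fingers":-1},
  {"dp":[0,0,0.64],"twist":[0,0,0],"fingers":-1},
])

```text
t: 4.2
position: [551.5, 122.0, 118.5]
ee_rot: [-0.0, 0.736, 0.677, -0.0]
wrist_force: [-0.1, -0.7, -0.2]
finger_gap: 85.4
finger_force: 0.0
```

Call:
send_rows([
  {"dp":[0,0,0],"twist":[0,0,0],"fingers":-1},
  {"dp":[0,0,0],"twist":[0,0,0],"fingers":-1},
])

```text
t: 4.4
position: [551.3, 122.0, 119.3]
ee_rot: [-0.0, 0.736, 0.677, -0.0]
wrist_force: [0.4, -0.9, -0.0]
finger_gap: 85.2
finger_force: 0.0
```

Call:
send_rows([
  {"dp":[0,0,0],"twist":[0,0,0],"fingers":1},
  {"dp":[0,0,0],"twist":[0,0,0],"fingers":1},
  {"dp":[0,0,0],"twist":[0,0,0],"fingers":1},
  {"dp":[0,0,0],"twist":[0,0,0],"fingers":1},
  {"dp":[0,0,0],"twist":[0,0,0],"fingers":1},
  {"dp":[0,0,0],"twist":[0,0,0],"fingers":1},
  {"dp":[0,0,0],"twist":[0,0,0],"fingers":1},
  {"dp":[0,0,0],"twist":[0,0,0],"fingers":1},
], grip_force=40)

```text
t: 5.2
position: [551.4, 122.1, 119.6]
ee_rot: [0.0, 0.735, 0.678, 0.0]
wrist_force: [-1.6, -0.6, 4.9]
finger_gap: 13.7
finger_force: 41.8
```

Call:
send_rows([
  {"dp":[0,0,0],"twist":[0,0,0],"fingers":1},
  {"dp":[0,0,0],"twist":[0,0,0],"fingers":1},
  {"dp":[0,0,0],"twist":[0,0,0],"fingers":1},
])

```text
t: 5.5
position: [551.5, 122.1, 119.6]
ee_rot: [0.0, 0.735, 0.678, 0.0]
wrist_force: [-1.0, 0.3, 5.0]
finger_gap: 13.3
finger_force: 41.9
```

Call:
send_rows([
  {"dp":[0,0,0],"twist":[0,0,-0.107],"fingers":1},
  {"dp":[0,0,0],"twist":[0,0,-0.107],"fingers":1},
  {"dp":[0,0,0],"twist":[0,0,-0.107],"fingers":1},
  {"dp":[0,0,0],"twist":[0,0,-0.107],"fingers":1},
  {"dp":[0,0,0],"twist":[0,0,-0.107],"fingers":1},
  {"dp":[0,0,0],"twist":[0,0,-0.107],"fingers":1},
])

```text
t: 6.1
position: [551.5, 121.9, 119.6]
ee_rot: [0.0, 0.468, 0.884, -0.0]
wrist_force: [-0.8, -0.1, 6.1]
finger_gap: 13.4
finger_force: 41.9
```

Forces are low, so I'll continue.

Call:
send_rows([
  {"dp":[0,0,0],"twist":[0,0,-0.107],"fingers":1},
  {"dp":[0,0,0],"twist":[0,0,-0.107],"fingers":1},
  {"dp":[0,0,0],"twist":[0,0,-0.107],"fingers":1},
  {"dp":[0,0,0],"twist":[0,0,-0.107],"fingers":1},
  {"dp":[0,0,0],"twist":[0,0,-0.107],"fingers":1},
])

```text
t: 6.6
position: [551.3, 121.8, 119.6]
ee_rot: [0.0, 0.206, 0.979, -0.0]
wrist_force: [-2.2, -1.7, 5.8]
finger_gap: 13.7
finger_force: 42.0
```

Call:
send_rows([
  {"dp":[0,0,0],"twist":[0,0,-0.107],"fingers":1},
  {"dp":[0,0,0],"twist":[0,0,-0.107],"fingers":1},
  {"dp":[0,0,0],"twist":[0,0,-0.107],"fingers":1},
  {"dp":[0,0,0],"twist":[0,0,-0.107],"fingers":1},
  {"dp":[0,0,0],"twist":[0,0,-0.107],"fingers":1},
  {"dp":[0,0,0],"twist":[0,0,0],"fingers":1},
  {"dp":[0,0,0],"twist":[0,0,0],"fingers":1},
  {"dp":[0,0,0],"twist":[0,0,0],"fingers":1},
])

```text
t: 7.4
position: [551.2, 121.7, 119.6]
ee_rot: [0.0, -0.07, 0.998, -0.0]
wrist_force: [-2.2, -1.3, 6.0]
finger_gap: 13.2
finger_force: 42.0
```

```bash
python3 - <<'E'
from h import *
from station import r
s=r.get_state(); q=s["ee_rot"]; print("yaw",np.degrees(2*np.arctan2(q[2],q[1])),s["position"],s["wrist_force"],s["ft_torque"],s["qpos"])
f=r.grab_frame("side"); cv2.imwrite("pics/s2.png",cv2.resize(f["color"][130:340,150:430],(800,600)))
P=cloud(f);m=(np.hypot(P[...,0]-551,P[...,1]-122)<75)&(P[...,2]>130)&(P[...,2]<152);print(rect(P,m))
E
```

```text
yaw 188.08321050296328 [551.24720706 121.74319574 119.63419575] [-2.19788157 -1.29940369  6.01574534] [-0.29604898  0.43538367  0.08364737] [ 0.08708769  0.44996687 -0.31210107  0.80871387 -0.00087077 -0.05399095]
(array([549. , 116.7]), array([35.4, 53. ]), -28.7, 434, np.float64(143.4))
```

View pics/s2.png

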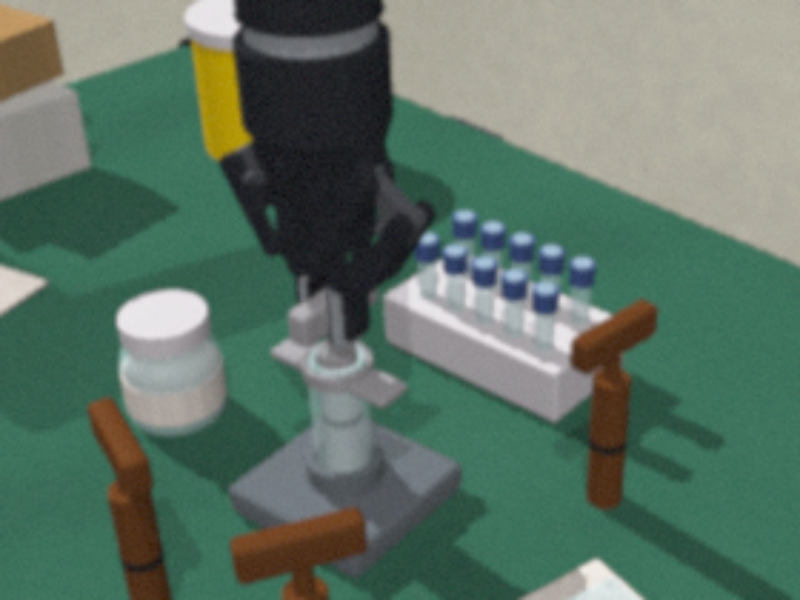

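The picture shows the handle, its end at (308,325), crosswise to the wings at (290,350)–(395,385), with the plunger still home. Next I'll turn back 90° and pause.

Call:
send_rows([
  {"dp":[0,0,0],"twist":[0,0,0.107],"fingers":1},
  {"dp":[0,0,0],"twist":[0,0,0.107],"fingers":1},
  {"dp":[0,0,0],"twist":[0,0,0.107],"fingers":1},
  {"dp":[0,0,0],"twist":[0,0,0.107],"fingers":1},
  {"dp":[0,0,0],"twist":[0,0,0.107],"fingers":1},
  {"dp":[0,0,0],"twist":[0,0,0.107],"fingers":1},
  {"dp":[0,0,0],"twist":[0,0,0.107],"fingers":1},
])

```text
t: 8.15
position: [551.3, 122.4, 119.6]
ee_rot: [-0.0, 0.318, 0.948, 0.0]
wrist_force: [-1.6, 0.3, 6.6]
finger_gap: 13.4
finger_force: 42.0
```

Call:
send_rows([
  {"dp":[0,0,0],"twist":[0,0,0.107],"fingers":1},
  {"dp":[0,0,0],"twist":[0,0,0.107],"fingers":1},
  {"dp":[0,0,0],"twist":[0,0,0.107],"fingers":1},
  {"dp":[0,0,0],"twist":[0,0,0.107],"fingers":1},
  {"dp":[0,0,0],"twist":[0,0,0.107],"fingers":1},
  {"dp":[0,0,0],"twist":[0,0,0.107],"fingers":1},
  {"dp":[0,0,0],"twist":[0,0,0.107],"fingers":1},
])

```text
t: 8.85
position: [551.6, 122.4, 119.6]
ee_rot: [0.0, 0.656, 0.754, 0.001]
wrist_force: [-1.1, 0.1, 3.9]
finger_gap: 13.4
finger_force: 41.8
```

Call:
send_rows([
  {"dp":[0,0,0],"twist":[0,0,0],"fingers":1},
  {"dp":[0,0,0],"twist":[0,0,0],"fingers":1},
  {"dp":[0,0,0],"twist":[0,0,0],"fingers":1},
  {"dp":[0,0,0],"twist":[0,0,0],"fingers":1},
])

```text
t: 9.25
position: [551.6, 122.3, 119.6]
ee_rot: [0.0, 0.654, 0.757, 0.0]
wrist_force: [0.4, 0.5, 5.8]
finger_gap: 13.5
finger_force: 41.9
```

```bash
python3 - <<'E'
from h import *
from station import r
s=r.get_state(); q=s["ee_rot"]; print("yaw",np.degrees(2*np.arctan2(q[2],q[1])),q,s["position"],s["wrist_force"],s["ft_torque"],s["t"])
f=r.grab_frame("wrist"); P=wcloud(f); x,y,z=np.moveaxis(P,-1,0)
cv2.imwrite("pics/w3.png",f["color"])
m=(f["range_z"]>0)&(np.hypot(x-551,y-122)<36)&(z>141)&(z<156); print(rect(P,m))
E
```

```text
yaw 98.35891538684716 [1.18267898e-04 6.53691899e-01 7.56760656e-01 4.43792512e-04] [551.63943361 122.2940792  119.59262971] [0.37474838 0.54184259 5.79502099] [ 0.18711375  0.20019042 -0.06729784] 9.25
(array([553.8, 123.7]), array([38.3, 58.6]), -59.8, 6196, np.float64(148.3))
```

View pics/w3.png

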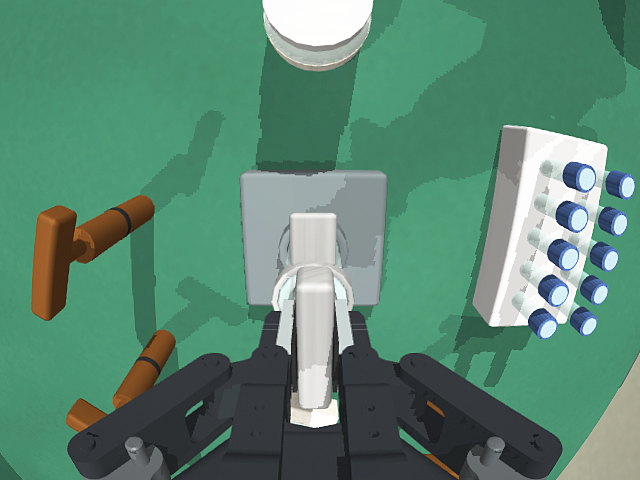

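The handle at (315,340) is in line with the wing at (313,235) and the foot edges. I'll lift gently now.

Call:
send_rows([
  {"dp":[0,0,-0.05],"twist":[0,0,0],"fingers":1},
  {"dp":[0,0,-0.1],"twist":[0,0,0],"fingers":1},
  {"dp":[0,0,-0.1],"twist":[0,0,0],"fingers":1},
  {"dp":[0,0,-0.1],"twist":[0,0,0],"fingers":1},
])

```text
t: 9.7
position: [551.0, 122.0, 127.8]
ee_rot: [-0.0, 0.655, 0.756, -0.0]
wrist_force: [0.2, -0.6, -1.4]
finger_gap: 13.4
finger_force: 40.8
```

Call:
send_rows([
  {"dp":[0,0,-0.1],"twist":[0,0,0],"fingers":1},
  {"dp":[0,0,-0.1],"twist":[0,0,0],"fingers":1},
  {"dp":[0,0,-0.1],"twist":[0,0,0],"fingers":1},
  {"dp":[0,0,-0.1],"twist":[0,0,0],"fingers":1},
])

```text
t: 10.1
position: [551.3, 122.1, 138.3]
ee_rot: [0.0, 0.655, 0.756, 0.0]
wrist_force: [-0.3, -0.2, -1.8]
finger_gap: 13.0
finger_force: 40.8
```

Only the plunger's weight shows (about 1.8 N), so it isn't binding. I have 21 mm to go.

Call:
send_rows([
  {"dp":[0,0,-0.1],"twist":[0,0,0],"fingers":1},
  {"dp":[0,0,-0.1],"twist":[0,0,0],"fingers":1},
  {"dp":[0,0,-0.1],"twist":[0,0,0],"fingers":1},
  {"dp":[0,0,-0.1],"twist":[0,0,0],"fingers":1},
  {"dp":[0,0,-0.1],"twist":[0,0,0],"fingers":1},
  {"dp":[0,0,-0.1],"twist":[0,0,0],"fingers":1},
  {"dp":[0,0,-0.1],"twist":[0,0,0],"fingers":1},
  {"dp":[0,0,-0.1],"twist":[0,0,0],"fingers":1},
])

```text
t: 10.9
position: [551.3, 122.1, 158.2]
ee_rot: [0.0, 0.655, 0.756, -0.0]
wrist_force: [0.4, 0.4, -1.7]
finger_gap: 13.2
finger_force: 40.8
```

Call:
send_rows([
  {"dp":[0,0,-0.04],"twist":[0,0,0],"fingers":1},
  {"dp":[0,0,0],"twist":[0,0,0],"fingers":1},
  {"dp":[0,0,0],"twist":[0,0,0],"fingers":1},
  {"dp":[0,0,0],"twist":[0,0,0],"fingers":1},
  {"dp":[0,0,0],"twist":[0,0,0],"fingers":1},
])

```text
t: 11.4
position: [551.2, 122.1, 158.9]
ee_rot: [-0.0, 0.655, 0.756, -0.0]
wrist_force: [0.1, 0.3, -2.1]
finger_gap: 13.4
finger_force: 40.8
```

```bash
python3 - <<'E'
from h import *
from station import r
s=r.get_state(); q=s["ee_rot"]; print("yaw",np.degrees(2*np.arctan2(q[2],q[1])),q,s["position"],s["wrist_force"],s["ft_torque"],s["t"],s["finger_force"])
f=r.grab_frame("side"); cv2.imwrite("pics/s4.png",cv2.resize(f["color"][180:315,180:360],(800,600),interpolation=cv2.INTER_CUBIC))
Ti=np.linalg.inv(f["T"])
for h in(105,128,150,188):
    c=Ti@[551,122,h,1]; print(h,(f["fx"]*c[0]/c[2]+f["cx"]-180)*4.444,(f["fy"]*c[1]/c[2]+f["cy"]-180)*4.444)
f=r.grab_frame("wrist"); P=wcloud(f); x,y,z=np.moveaxis(P,-1,0)
bgr=f["color"].astype(int); sat=bgr.max(-1)-bgr.min(-1)
m=(f["range_z"]>0)&(np.hypot(x-551,y-122)<36)&(z>180)&(z<197)&(bgr.min(-1)>110)&(sat<40); print(rect(P,m))
E
```

```text
yaw 98.20694370280805 [-1.05191108e-04  6.54695005e-01  7.55893135e-01 -8.77900656e-05] [551.19829747 122.08493451 158.89352797] [ 0.11894226  0.32163112 -2.11541865] [ 0.06856771 -0.04810928 -0.04509868] 11.4 40.84473431110382
105 385.71947982159315 329.71953964982134
128 381.47224266071396 276.33310000669536
150 377.2640979531939 223.43804024717753
188 369.6373839897762 127.57263663050782
(array([552.4, 122.9]), array([27.8, 60. ]), -69.9, 5468, np.float64(187.6))
```

View pics/s4.png

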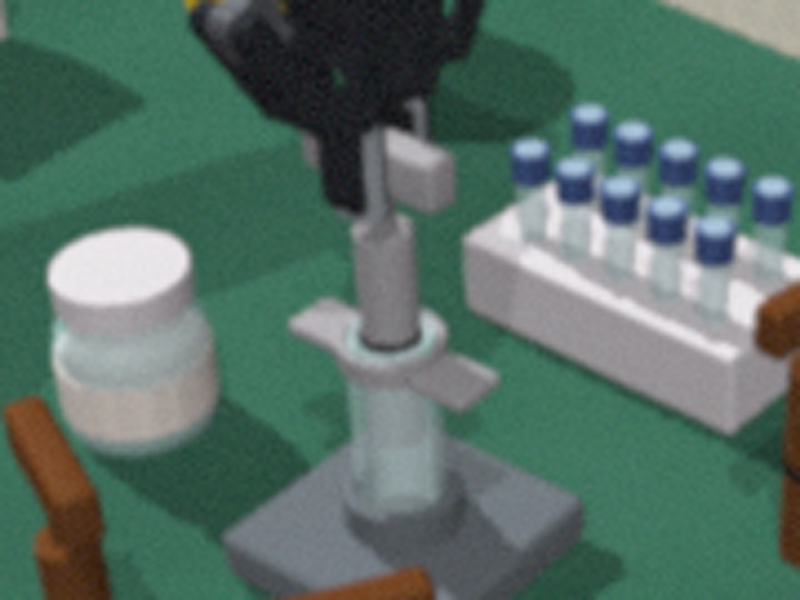

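The picture shows the dark ring at (390,342), level with the mouth. The handle is parallel to the wings and the rise is about 39.4 mm, with the forces quiet. I'll hand it in.

```bash
python3 -c "
from station import r
print(r.sign_off())"
```

```text
the job is handed in; nothing more can be done
None
```

The job is handed in, though no verdict came back: I turned the plunger crosswise, then back in line with the wings, and drew it up about 39 mm, so the ring is level with the mouth and held there with no sign of binding.

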